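# Slide the locked vial shuttle into its reader

### The arm

A 7-joint arm with a two-finger parallel gripper is mounted at the origin on the work surface. World frame = base frame: x ahead of the robot, y to its left, z up, the work surface at z = 0. Lengths are in m, angles in rad, forces in N, time in s.
With the tool pointing down it reaches from about 0.425 to 0.925 m from the base axis. Payload 6.8 kg.
Tool frame: the origin (TCP) lies midway between the tips of the shut fingers; the grasp point (between the pads) lies bot.grip_point_offset behind it (bot.grip_point_offset is the distance from the TCP to the grasp point, in m); z points along the fingers, y is the line along which they close (so a half turn about z gives the same grasp; the last joint's range is limited). The gripper opens to 85 mm and grips with 20 to 120 N. Pads are 22 mm wide; open, the fingers measure 114 mm over their backs; the gripper's body (76 mm by 85 mm) begins 54 mm behind the grasp point. The pads swing forward as they close: fully open they stand 13 mm farther back than shut.
Start: joints at [1.181, 0.477, 0.022, 1.555, -0.011, 1.109, -0.083], TCP at [0.188, -0.648, 0.231] pointing down, gripper open.
Joint ranges: [-2.96, 2.96], [-0.34, 2.1], [-1.41, 1.46], [0.24, 2.44], [-1.37, 4.51], [0.17, 1.92], [-2.96, 2.96]. Speed limits (rad/s): [2.39, 2.39, 3.14, 3.14, 3.14, 3.14, 3.14].

### API

Orientations are given as a unit quaternion [w, x, y, z].
In Python, from station import get_obs, cams, job, bot gives the robot as it stands.
- The arm moves only by the tool arm_command, never from a script. Its argument "rows" is a list that holds one entry, the list of rows, each a list of 5 numbers: the finger opening in mm, from 0 to 85.4, then the shift along the world's x, y, z in units of 60 mm (1.0 is 60 mm), then the turn about the world's z in units of 0.08 rad (1.0 is 0.08 rad). In form: [[[grip, x, y, z, turn], ...]]. A call has exactly 10 rows; each row shifts and turns the commanded pose from where the row before left it; what a row does not reach is not made up. A row lasts 1/8 s, in which the tool goes at most 62.5 mm and 10.7 degrees, less where a joint would pass 70% of its speed; a pose out of reach is approached as far as the arm can. A call with a number of a shift or a turn outside -1 to 1 is refused whole. A call with a gripper value outside its range is refused whole. The fingers move at their own pace and stop on an object; "newtons" is the grip in N (left out, the last holds). Time passes only in rows, so rows that do not move let the fingers close, or fill a call up. It gives the time, the measured TCP pose, the force, the opening and the grip force at its end, in the units of the state.
- get_obs(): the state, without advancing time (a new reading comes with each control period).
- cams.read_camera(name): name is "scene" or "side" or "wrist"; returns the picture (400x640x3 uint8, red, green, blue); there is no depth.
- cams.camera_params(name): a dict with "K" (3x3 intrinsics, pixels), "extrinsics" (4x4, takes a point from camera to world coordinates). Camera axes: x right, y down, z forward; pixel columns grow to the right and rows downward; lengths in m; the calibration is good to about 2 mm. A picture is of the moment at which its call begins: read the wrist's pose just before it. camera_params takes no time and is no camera call; for the wrist camera it gives the pose at the moment of the call.
- job.hand_in(): hands the job in; it is judged then, once.
The state is a dict: "t": time; "q": joint angles; "joint_vel": joint speeds; "joint_torque": joint torques, N m; "eef_pos": TCP position; "tool_rot": TCP orientation; "contact_force": force on the tool from outside, world axes, zero at the start; "torque": the same for the moment, N m; "gripper_width": opening from 0.0 (shut) to 1.0 (fully open); "grasp_force": force on a finger pad.
Only numpy, scipy, OpenCV 4.12 (cv2) and the standard library are available. Lean on these libraries where they do the work, as an engineer would, in place of code of your own. Each camera call takes 0.05 s, during which the arm holds its last target. There are 200 camera calls.

### The job

Press the red locking button on the vial shuttle with your fingertips and, holding it down all the way, push the carriage along its rails under the reader hood until it is fully home against its end stop. Then let the button spring up so that the carriage is locked there, and move clear. Do not pick anything up, and leave the bottle, jar and beaker where they stand.

Things in the scene. Friction and masses are not known exactly. Their poses are not given: they have to be found in the camera images.
- shuttle: Fixed bed of the shuttle: white plate 170 x 400 mm, 12 mm thick, screwed to the table. Origin: centre of its underside, on the table; z up. Its +y axis is the way the carriage travels home, along the rails. A grey end stop with a black bumper stands at the +y end and a grey block at the -y end (tops 48 mm above the table).
- hood_top (a point): Centre of the roof of the fixed white reader hood on the +x half of the bed's +y end, 96 mm above the table; 76 mm (x) by 109 mm (y), axes as the bed's. The vials pass under it; it does not cover the button's path.
- carriage_mid (a point): Centre of the top plate of the aluminium carriage, 48 mm above the table; 120 mm (x) by 100 mm (y), axes as the bed's. On its +x half stands a rack of four small amber vials (fixed, tops 81 mm above the table); on its -x half sit the red button and, just ahead of it (+y side), a blue ledge.
- button_top (a point): Centre of the top face of the red locking button, a pad 46 mm (x) by 44 mm (y) on the carriage, axes as the bed's. Up, it is 60 mm above the table, 12 mm above the carriage plate; it goes straight down 8 mm. A finger that presses it and pushes towards +y takes the carriage along, by rubbing or by bearing on the blue ledge.
- ledge_face (a point): Middle of the upper edge of the blue ledge's face towards the button, 68 mm above the table and 24.5 mm ahead (+y) of the button's centre; the ledge is 50 mm wide (x), 20 mm thick (y), fixed on the carriage, to push against.
- release (a joint): Travel of the red button, m: 0 up (carriage locked), 0.008 fully down. Spring: starts to move at about 3.5 N, 6.5 N fully down; springs up by itself. While it is up, a dog stands between the teeth (10 mm apart) of a fixed lock rack and the carriage can only rattle by 1 mm; it is free once the button is down by 5 mm.
- carriage (a joint): Position of the carriage along the bed's +y, m: from 0 (far start) to 0.17 (home, against the end stop). It starts locked at about 0.027. Unlocked, about 1.5 N moves it, and it stays where it is left.
- reagent: Loose amber reagent bottle, green cap, diameter 70 mm, 150 mm tall; origin at the centre of its underside. Leave alone.
- sample_jar: Loose small amber jar, black cap, diameter 40 mm, 55 mm tall; origin at the centre of its underside. Leave alone.
- beaker: Loose small glass beaker, diameter 48 mm, 50 mm tall; origin at the centre of its underside. Leave alone.

How it is judged:
By the outcome, as a careful person would: the job done as asked, in the order asked, and still so for the second after the job is handed in, with the robot touching nothing.
It also fails if it takes over 35 s, if anything falls off the work surface, if the arm or the gripper's body presses on something with over 40 N, if the wrist force passes 120 N, or if a joint passes its speed limit or range.

## Working session

There is one attempt and no reset: what is moved stays moved. The work goes in short steps, Python scripts to look and compute and a tool call to move; the robot and the scene stay as the last step left them, time stands still between calls to the robot, and variables do not carry over. Pictures are saved under pics/ and viewed, at most 10 in all, crops included, and the job is handed in when it is done.

Besides the shell and the picture viewer there is one more tool, called after "Call:" by a JSON object that holds its "name" and its "arguments". arm_command: Moves the arm, as the interface text tells. Its arguments: {"type":"object","properties":{"rows":{"type":"array"},"newtons":{"type":"number"}},"required":["rows"]}

```bash
mkdir -p pics
python3 - <<'E'
from station import get_obs,cams,job,bot
import cv2
for n in("scene","side"):
    cv2.imwrite(f"pics/{n}0.png",cams.read_camera(n)[:,:,::-1])
o=get_obs();print(o['t'],o['eef_pos'],o['tool_rot'],o['contact_force'],bot.grip_point_offset)
E
```

```text
0.1 [ 0.18755356 -0.64786338  0.23040145] [-8.18248222e-04  9.90087975e-01  1.40446068e-01 -1.82384771e-04] [ 0.31216308  0.01220535 -0.68586768] 0.0187
```

View pics/scene0.png

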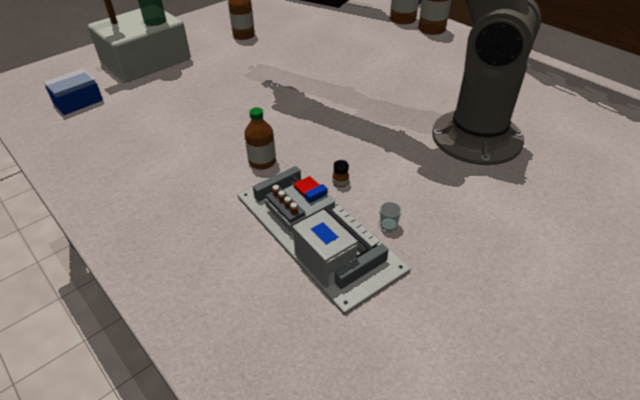

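View pics/side0.png

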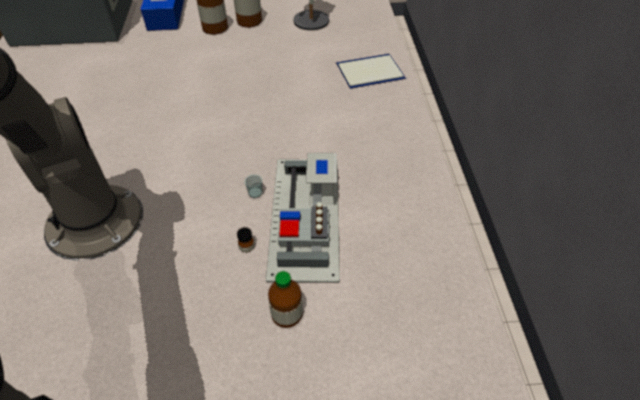

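Scene: button at about (310,186), ledge (316,192), bed corners (238,195), (345,309), (408,268). Side: button (289,229), ledge (290,215), bed corners (268,280), (339,280). The bottle stands behind the -y end, the jar and beaker on the -x side.

```bash
cat > h.py <<'E'
from station import get_obs,cams,job,bot
import cv2,numpy as np
def onplane(P,uv,z):
    E=np.array(P["extrinsics"]);d=E[:3,:3]@np.linalg.solve(np.array(P["K"]),[uv[0],uv[1],1])
    return E[:3,3]+d*(z-E[2,3])/d[2]
def proj(P,X):
    E=np.array(P["extrinsics"]);c=E[:3,:3].T@(np.array(X)-E[:3,3]);p=np.array(P["K"])@c;return p[:2]/p[2]
def blob(im,lo,hi,box):
    h=cv2.cvtColor(im,cv2.COLOR_RGB2HSV);m=cv2.inRange(h,lo,hi)
    k=np.zeros_like(m);x0,y0,x1,y1=box;k[y0:y1,x0:x1]=255;m&=k
    ys,xs=np.nonzero(m);return np.array([xs.mean(),ys.mean()]),len(xs)
E
python3 - <<'E'
from h import *
np.set_printoptions(precision=4,suppress=True)
B={"scene":((285,165,330,205),[(238,195),(345,309),(408,268)],[(341,183),(390,228)],(262,166)),"side":((270,200,305,245),[(268,280),(339,280),(277,160)],[(246,249),(255,195)],(286,323))}
for n,(box,c,ob,bt) in B.items():
    P=cams.camera_params(n);im=cv2.cvtColor(cv2.imread(f"pics/{n}0.png"),cv2.COLOR_BGR2RGB)
    r=blob(im,(0,150,100),(8,255,255),box);b=blob(im,(105,150,60),(130,255,255),box)
    print(n,r,b,onplane(P,r[0],.058),onplane(P,b[0],.066))
    print([onplane(P,x,.012) for x in c],[onplane(P,x,0.0)for x in ob+[bt]])
E
```

```text
scene (array([305.3059, 183.8447]), 219) (array([315.4966, 191.0759]), 145) [ 0.4988 -0.1118  0.058 ] [ 0.5033 -0.0722  0.066 ]
[array([ 0.6064, -0.2278,  0.012 ]), array([0.6363, 0.1605, 0.012 ]), array([0.4783, 0.1753, 0.012 ])] [array([ 0.3933, -0.1071,  0.    ]), array([0.4156, 0.0715, 0.    ]), array([ 0.495 , -0.2869,  0.    ])]
side (array([288.8778, 228.537 ]), 270) (array([289.7111, 215.0222]), 135) [ 0.4969 -0.1107  0.058 ] [ 0.5006 -0.0761  0.066 ]
[array([ 0.4429, -0.2197,  0.012 ]), array([ 0.6045, -0.2327,  0.012 ]), array([0.4717, 0.1728, 0.012 ])] [array([ 0.3894, -0.1197,  0.    ]), array([0.4097, 0.0558, 0.    ]), array([ 0.4799, -0.324 ,  0.    ])]
```

Call:
{"name": "arm_command", "arguments": {"rows": [[[0,0.3,0.5,0,-0.5],[0,0.5,0.85,0,-0.5],[0,0.5,0.85,0,-0.5],[0,0.5,0.85,0,-0.5],[0,0.5,0.85,0,-0.5],[0,0.5,0.85,0,-0.5],[0,0.5,0.85,0,-0.5],[0,0.5,0.85,0,-0.5],[0,0.5,0.85,0,-0.5],[0,0.5,0.85,0,0]]], "newtons": 40}}

```text
t: 1.35
eef_pos: [0.4762, -0.1577, 0.2312]
tool_rot: [0.0, 0.999, -0.039, -0.0]
contact_force: [-0.2, -0.2, -0.2]
gripper_width: -0.005
grasp_force: 0.0
```

Run:
```python
from h import *
from scipy.spatial.transform import Rotation as R
np.set_printoptions(precision=4,suppress=True)
o=get_obs();P=cams.camera_params("wrist");im=cams.read_camera("wrist");cv2.imwrite("pics/w1.png",im[:,:,::-1])
M=R.from_quat(o['tool_rot'],scalar_first=True).as_matrix()
print(o['t'],o['eef_pos'],M,o['contact_force'],o['gripper_width'])
box=(0,0,640,400)
for lo,hi,z in(((0,150,80),(8,255,255),.06),((105,150,50),(130,255,255),.068)):
    b=blob(im,lo,hi,box);print(b,onplane(P,b[0],z))
np.save("P.npy",P,allow_pickle=True)
```

```text
1.35 [ 0.4762 -0.1577  0.2312] [[ 0.9969 -0.0788 -0.0001]
 [-0.0788 -0.9969 -0.0002]
 [-0.0001  0.0002 -1.    ]] [-0.1859 -0.2171 -0.1691] -0.004501921130517057
(array([270.1591, 173.6074]), 591) [ 0.4981 -0.1052  0.06  ]
(array([60.143 , 84.9967]), 1503) [0.5966 0.0778 0.068 ]
```

View pics/w1.png

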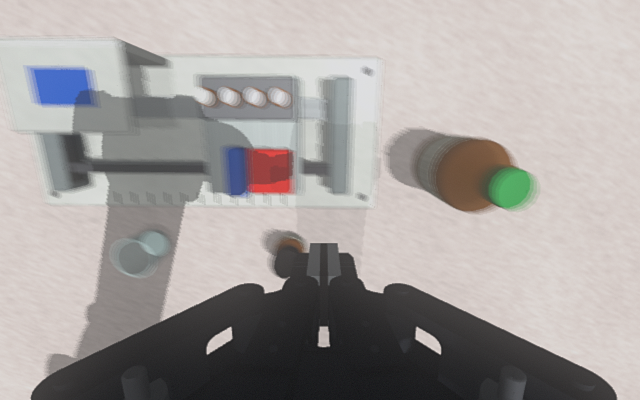

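Wrist view (slightly blurred): button about (270,171), ledge at columns 228–246, hood roof at upper left. The hood is clear of the button's path. I'll move above the button and look again.

Call:
{"name": "arm_command", "arguments": {"rows": [[[0,0.1,0.25,-0.2,0],[0,0.1,0.25,-0.3,0],[0,0.1,0.25,-0.3,0],[0,0.07,0.1,-0.3,0],[0,0,0,-0.3,0],[0,0,0,-0.2,0],[0,0,0,-0.1,0],[0,0,0,0,0],[0,0,0,0,0],[0,0,0,0,0]]]}}

```text
t: 2.65
eef_pos: [0.4983, -0.1085, 0.1299]
tool_rot: [0.0, 0.999, -0.039, 0.001]
contact_force: [-0.1, -0.2, 0.2]
gripper_width: -0.001
grasp_force: 0.0
```

Run:
```python
from h import *
np.set_printoptions(precision=4,suppress=True)
o=get_obs();P=cams.camera_params("wrist");im=cams.read_camera("wrist");cv2.imwrite("pics/w2.png",im[:,:,::-1])
print(o['t'],o['eef_pos'],o['contact_force'],np.array(P['extrinsics']),np.array(P['K']))
for lo,hi,z in(((0,150,80),(8,255,255),.06),((105,150,50),(130,255,255),.068)):
    h=cv2.inRange(cv2.cvtColor(im,cv2.COLOR_RGB2HSV),lo,hi);ys,xs=np.nonzero(h)
    b=blob(im,lo,hi,(0,0,640,400));print(b,onplane(P,b[0],z),np.percentile(xs,[1,99]),np.percentile(ys,[1,99]))
print(proj(P,o['eef_pos']))
```

```text
2.65 [ 0.4983 -0.1085  0.1299] [-0.0763 -0.1769  0.2366] [[-0.0771 -0.9629 -0.2586  0.5642]
 [-0.997   0.0742  0.0208 -0.1143]
 [-0.0008  0.2594 -0.9658  0.2722]
 [ 0.      0.      0.      1.    ]] [[307.6417   0.     323.3286]
 [  0.     307.6417 207.5489]
 [  0.       0.       1.    ]]
(array([326.6289, 220.9584]), 2695) [ 0.4972 -0.1114  0.06  ] [296. 353.] [191. 247.]
(array([ 66.2405, 123.3645]), 4167) [0.5779 0.05   0.068 ] [  0. 287.] [ 75. 252.]
[322.1015 261.1674]
```

View pics/w2.png

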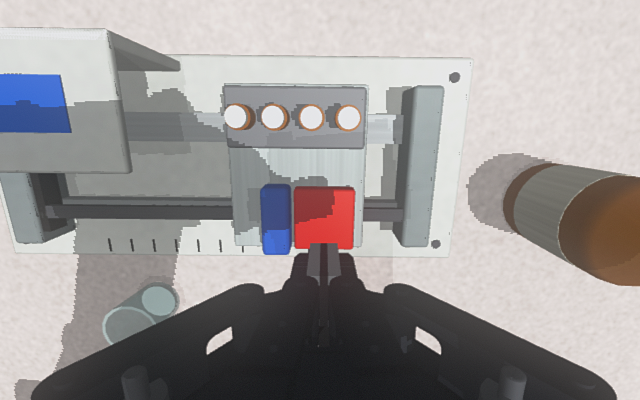

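Static view: button centre about (325,219), giving (0.497,-0.111); the tips stand just above it. Pressing.

Call:
{"name": "arm_command", "arguments": {"rows": [[[0,0,0,-0.2,0],[0,0,0,-0.3,0],[0,0,0,-0.3,0],[0,0,0,-0.15,0],[0,0,0,-0.1,0],[0,0,0,-0.08,0],[0,0,0,-0.08,0],[0,0,0,-0.06,0],[0,0,0,-0.04,0],[0,0,0,0,0]]]}}

```text
t: 3.95
eef_pos: [0.4983, -0.1084, 0.0519]
tool_rot: [0.0, 0.999, -0.039, 0.0]
contact_force: [-4.6, 0.7, 15.0]
gripper_width: 0.004
grasp_force: 7.5
```

Call:
{"name": "arm_command", "arguments": {"rows": [[[0,0.0,0.05,0,0],[0,0.01,0.1,0,0],[0,0.01,0.15,0,0],[0,0.02,0.2,0,0],[0,0.02,0.25,0,0],[0,0.02,0.25,0,0],[0,0.02,0.25,0,0],[0,0.02,0.2,0,0],[0,0.01,0.15,0,0],[0,0.01,0.1,0,0]]]}}

```text
t: 5.2
eef_pos: [0.5074, -0.0063, 0.052]
tool_rot: [0.0, 0.999, -0.039, 0.001]
contact_force: [-2.6, -1.8, 13.0]
gripper_width: -0.0
grasp_force: 6.4
```

Run:
```python
from h import *
im=cams.read_camera("wrist");cv2.imwrite("pics/w3.png",im[:,:,::-1])
o=get_obs();print(o['eef_pos'],o['contact_force'])
```

```text
[ 0.50745386 -0.00535433  0.05200874] [-2.13929099  0.0282087  11.53936069]
```

View pics/w3.png

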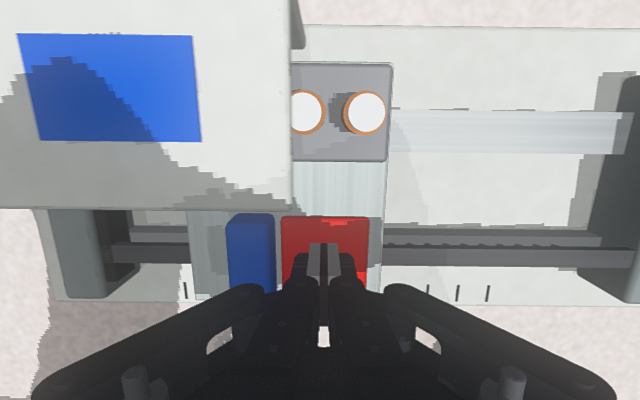

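The carriage followed by friction: the button (red, 282–368) is held down, and the ledge at 228–275 nears the end stop. I'll continue, slowly at the end.

Call:
{"name": "arm_command", "arguments": {"rows": [[[0,0.01,0.1,-0.01,0],[0,0.01,0.15,0,0],[0,0.01,0.12,0,0],[0,0.01,0.08,0,0],[0,0,0.05,0,0],[0,0,0.05,0,0],[0,0.0,0.05,0,0],[0,0,0.03,0,0],[0,0,0,0,0],[0,0,0,0,0]]]}}

```text
t: 6.5
eef_pos: [0.5107, 0.0317, 0.052]
tool_rot: [-0.0, 0.999, -0.039, 0.002]
contact_force: [-2.1, -0.2, 15.4]
gripper_width: -0.004
grasp_force: 7.6
```

Call:
{"name": "arm_command", "arguments": {"rows": [[[0,0,0.03,0,0],[0,0,0.03,0,0],[0,0,0.03,0,0],[0,0,0.03,0,0],[0,0,0.03,0,0],[0,0,0.03,0,0],[0,0,0.03,0,0],[0,0,0.03,0,0],[0,0,0,0,0],[0,0,0,0,0]]]}}

```text
t: 7.75
eef_pos: [0.511, 0.0422, 0.0519]
tool_rot: [0.002, 0.999, -0.041, 0.002]
contact_force: [-0.9, -10.9, 16.1]
gripper_width: -0.002
grasp_force: 7.8
```

Run:
```python
from h import *
im=cams.read_camera("wrist");cv2.imwrite("pics/w4.png",im[:,:,::-1])
o=get_obs();print(o['eef_pos'],o['contact_force'])
```

```text
[0.51098952 0.04219791 0.05193025] [-0.632861   -9.73889114 15.32099871]
```

View pics/w4.png

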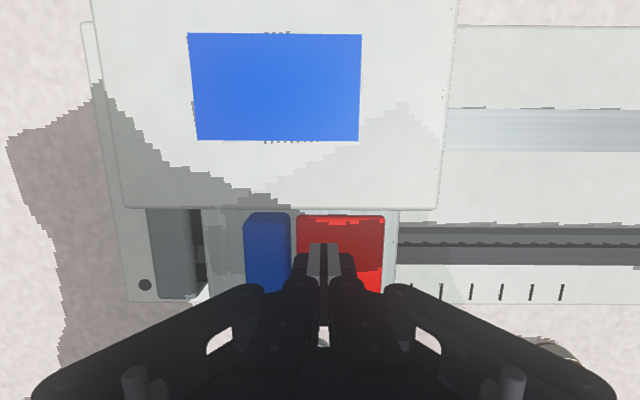

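The y force has risen to 11 N with the carriage's front edge at the bumper (columns 197–207), so it is home. I'll lift straight up while keeping a light push.

Call:
{"name": "arm_command", "arguments": {"rows": [[[0,0,-0.02,0,0],[0,0,0,0.05,0],[0,0,0,0.05,0],[0,0,0,0.05,0],[0,0,0,0.08,0],[0,0,0,0.15,0],[0,0,0,0.3,0],[0,0,0,0.6,0],[0,0,0,0.6,0],[0,0,0,0.2,0]]]}}

```text
t: 9.05
eef_pos: [0.5095, 0.0452, 0.1771]
tool_rot: [-0.0, 0.999, -0.039, 0.002]
contact_force: [0.0, 0.4, -0.4]
gripper_width: 0.003
grasp_force: 0.0
```

Call:
{"name": "arm_command", "arguments": {"rows": [[[0,0,-0.1,0.2,0],[0,-0.1,-0.3,0.2,0],[0,-0.1,-0.5,0,0],[0,0,-0.5,0,0],[0,0,-0.5,0,0],[0,0,-0.2,0,0],[0,0,0,0,0],[0,0,0,0,0],[0,0,0,0,0],[0,0,0,0,0]]]}}

```text
t: 10.3
eef_pos: [0.4968, -0.0806, 0.1989]
tool_rot: [-0.0, 0.999, -0.038, 0.0]
contact_force: [-0.2, 0.0, -0.1]
gripper_width: -0.001
grasp_force: 0.0
```

Run:
```python
from h import *
np.set_printoptions(precision=4,suppress=True)
im=cams.read_camera("wrist");P=cams.camera_params("wrist")
s=cams.read_camera("side");S=cams.camera_params("side")
a=cv2.resize(im,None,fx=1,fy=1);b=cv2.resize(s[140:340,200:360],(480,600))
cv2.imwrite("pics/w5.png",a[:,:,::-1])
cv2.imwrite("pics/s5.png",b[:,:,::-1])
o=get_obs();print(o['t'],o['eef_pos'],o['contact_force'])
for I,Q in((im,P),(s,S)):
    r=blob(I,(0,150,80),(8,255,255),(0,0,640,400) if I is im else (270,140,310,245));print(r,onplane(Q,r[0],.06))
```

```text
10.4 [ 0.4968 -0.081   0.1989] [-0.2535  0.4623  0.0991]
(array([200.0278, 191.2641]), 2052) [0.5116 0.033  0.06  ]
(array([291.7838, 184.4541]), 185) [0.5097 0.0298 0.06  ]
```

View pics/w5.png

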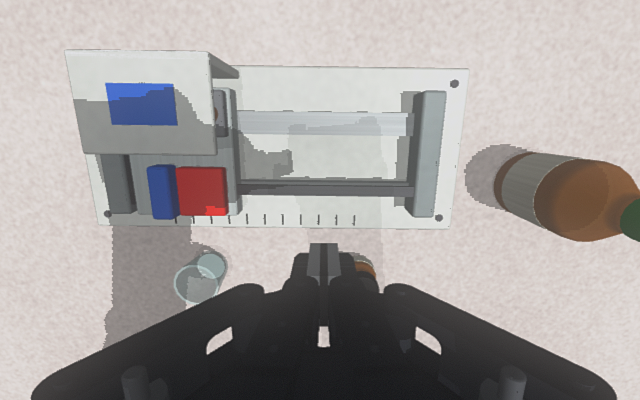

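View pics/s5.png

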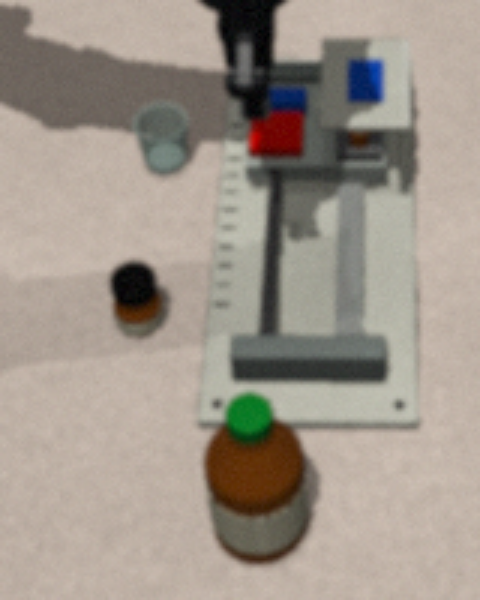

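The button moved about 145 mm, and 143 mm was needed. The carriage is home at the bumper, the tool is clear, and the bottle, jar and beaker stand where they were.

```bash
python3 -c "
from station import job
print(job.hand_in())"
```

```text
the job is handed in; nothing more can be done
None
```

I pushed the carriage home against its end stop with the button held down, let the button up so it locks there, moved the tool clear, and handed the job in at about 10.4 s; the hand-in returned no verdict.

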